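# Load the autosampler rack in the same order

### The job

Move the four capped sample vials from the bench rack into the pockets of the rack on the grey autosampler tray, in the same order counted from each rack's blue end: the vial nearest the bench rack's blue end goes into the pocket nearest the blue block on the tray, the second into the second pocket, and so on. Do not tip any vial over, and leave all four standing upright on the pocket floors, released and still.

Things in the scene. Friction and masses are not known exactly. Their poses are not given: they have to be found in the camera images.
- vial_red: loose amber glass sample vial with a red screw cap, starting upright in the red holder: flat-bottomed cylinder, 30 mm diameter up to 60 mm, cap 33 mm diameter from 60 to 82 mm, 56 to 112 g. Origin: centre of its underside; z up along the vial; its yaw means nothing (it is round).
- vial_yellow: loose amber glass sample vial with a yellow screw cap, starting upright in the yellow holder: flat-bottomed cylinder, 30 mm diameter up to 60 mm, cap 33 mm diameter from 60 to 82 mm, 56 to 112 g. Origin: centre of its underside; z up along the vial; its yaw means nothing (it is round).
- vial_green: loose amber glass sample vial with a green screw cap, starting upright in the green holder: flat-bottomed cylinder, 30 mm diameter up to 60 mm, cap 33 mm diameter from 60 to 82 mm, 56 to 112 g. Origin: centre of its underside; z up along the vial; its yaw means nothing (it is round).
- vial_black: loose amber glass sample vial with a black screw cap, starting upright in the black holder: flat-bottomed cylinder, 30 mm diameter up to 60 mm, cap 33 mm diameter from 60 to 82 mm, 56 to 112 g. Origin: centre of its underside; z up along the vial; its yaw means nothing (it is round).
- holder_red: fixed red square cup, 50 x 50 x 20 mm, wall and floor 3 mm; the red-capped vial starts in it. One of four in a row, 52 mm apart, in shuffled order, in the white bench rack. Origin: centre of its underside, 6 mm above the bench. Its y axis runs along the row; +y (within 0.35 rad of world +y) points to the bench rack's blue end block, 30 mm high, 123 mm from the row's middle.
- holder_yellow: fixed yellow square cup, 50 x 50 x 20 mm, wall and floor 3 mm; the yellow-capped vial starts in it. One of four in a row, 52 mm apart, in shuffled order, in the white bench rack. Origin: centre of its underside, 6 mm above the bench. Its y axis runs along the row; +y (within 0.35 rad of world +y) points to the bench rack's blue end block, 30 mm high, 123 mm from the row's middle.
- holder_green: fixed green square cup, 50 x 50 x 20 mm, wall and floor 3 mm; the green-capped vial starts in it. One of four in a row, 52 mm apart, in shuffled order, in the white bench rack. Origin: centre of its underside, 6 mm above the bench. Its y axis runs along the row; +y (within 0.35 rad of world +y) points to the bench rack's blue end block, 30 mm high, 123 mm from the row's middle.
- holder_black: fixed black square cup, 50 x 50 x 20 mm, wall and floor 3 mm; the black-capped vial starts in it. One of four in a row, 52 mm apart, in shuffled order, in the white bench rack. Origin: centre of its underside, 6 mm above the bench. Its y axis runs along the row; +y (within 0.35 rad of world +y) points to the bench rack's blue end block, 30 mm high, 123 mm from the row's middle.
- sampler_rack: fixed white rack of four open square pockets in a row on a grey tray 120 x 290 x 10 mm. Pockets 48 x 48 mm inside, floor 14 mm above the bench, walls 4 mm thick, tops 32 mm above the bench. Origin: centre of the tray's underside, on the bench; the row runs along its y axis, pocket centres at x = 0, y = +78, +26, -26, -78 mm.
- blue_block: fixed blue end block on the grey tray, 50 x 22 x 30 mm (top 40 mm above the bench), marks the first-place end of the sampler rack: at the rack's x = 0 and y = +123 or -123 mm, differing by start (a grey block, 12 mm high, is at the other end). Origin: centre of its underside; axes parallel to the rack's.
There are look-alikes about, which are no part of the job. Leave any brown or purple look-alike of the vial_green alone.

How it is judged:
By the outcome, as a careful person would: the job done as asked, in the order asked, and still so for the second after the job is handed in, with the robot touching nothing.
It also fails if it takes over 99 s, if anything falls off the work surface, if the arm or the gripper's body presses on something with over 40 N, if the wrist force passes 120 N, or if a joint passes its speed limit or range.

### The arm

A 7-joint arm with a two-finger parallel gripper is mounted at the origin on the work surface. World frame = base frame: x ahead of the robot, y to its left, z up, the work surface at z = 0. Lengths are in mm, angles in rad, forces in N, time in s.
With the tool pointing down it reaches from about 400 to 875 mm from the base axis. Payload 4.4 kg.
Tool frame: the origin (TCP) lies midway between the tips of the shut fingers; the grasp point (between the pads) lies ctrl.grip_depth behind it (ctrl.grip_depth is the distance from the TCP to the grasp point, in mm); z points along the fingers, y is the line along which they close (so a half turn about z gives the same grasp; the last joint's range is limited). The gripper opens to 85 mm and grips with 20 to 120 N. Pads are 22 mm wide; open, the fingers measure 114 mm over their backs; the gripper's body (76 mm by 85 mm) begins 54 mm behind the grasp point. The pads swing forward as they close: fully open they stand 13 mm farther back than shut.
Start: joints at [1.271, 0.628, 0.038, 1.517, -0.027, 0.996, -0.02], TCP at [150.617, -632.323, 231.313] pointing down, gripper open.
Joint ranges: [-3.06, 3.06], [-0.37, 2.12], [-1.25, 1.32], [0.18, 2.47], [-1.1, 4.24], [0.23, 1.98], [-2.94, 2.94]. Speed limits (rad/s): [2.57, 2.57, 3.14, 3.14, 3.14, 3.14, 3.14].

### API

Orientations are given as [roll, pitch, yaw] about the fixed x, y, z axes, in that order (R = Rz(yaw) Ry(pitch) Rx(roll)).
In Python, from cell import ctrl gives the robot as it stands.
- The arm moves only by the tool carry_out, never from a script. Its argument "deltas" is one flat list of numbers, 7 for each row, row after row: the turn, a rotation vector about the tool's x, y, z in degrees, then the shift along the tool's x, y, z in m, then the closure, from -1 (fully open) to 1 (shut). In form: [wx, wy, wz, dx, dy, dz, claw, wx, wy, wz, dx, dy, dz, claw, ...]. A call has 1 to 12 rows; each row shifts and turns the commanded pose from where the row before left it, along the tool's axes as they then stand; what a row does not reach is not made up. A row lasts 1/8 s, in which the tool goes at most 62.5 mm and 10.7 degrees, less where a joint would pass 70% of its speed; a pose out of reach is approached as far as the arm can. A call with a gripper value outside its range is refused whole. The fingers move at their own pace and stop on an object; the grip force is fixed at half the most. Time passes only in rows, so rows that do not move let the fingers close. It gives the time, the measured TCP pose, the force, the opening and the grip force at its end, in the units of the state.
- ctrl.read_state(): the state, without advancing time (a new reading comes with each control period).
- ctrl.get_image(name): name is "scene" or "side" or "wrist"; returns the picture (384x512x3 uint8, red, green, blue); there is no depth.
- ctrl.calibration(name): a dict with "mtx" (3x3 intrinsics, pixels), "distortion" ([k1, k2, p1, p2, k3] as OpenCV has them; the pictures are not rectified), "R" (3x3) and "t" (3): a world point X has camera coordinates R X + t. Camera axes: x right, y down, z forward; pixel columns grow to the right and rows downward; lengths in mm; the calibration is good to about 2 mm. A picture is of the moment at which its call begins: read the wrist's pose just before it. calibration takes no time and is no camera call; for the wrist camera it gives the pose at the moment of the call.
- ctrl.finish_job(): hands the job in; it is judged then, once.
The state is a dict: "clock": time; "qpos": joint angles; "qd": joint speeds; "tau": joint torques, N m; "eef_pos": TCP position; "tool_rot": TCP orientation; "force": force on the tool from outside, world axes, zero at the start; "torque": the same for the moment, N m; "width": finger opening in mm; "gripper_force": force on a finger pad.
Only numpy, scipy, OpenCV 4.12 (cv2) and the standard library are available. Lean on these libraries where they do the work, as an engineer would, in place of code of your own. Each camera call takes 0.05 s, during which the arm holds its last target. There are 200 camera calls.

## Working session

There is one attempt and no reset: what is moved stays moved. The work goes in short steps, Python scripts to look and compute and a tool call to move; the robot and the scene stay as the last step left them, time stands still between calls to the robot, and variables do not carry over. Pictures are saved under pics/ and viewed, at most 14 in all, crops included, and the job is handed in when it is done.

Besides the shell and the picture viewer there is one more tool, called after "Call:" by a JSON object that holds its "op" and its "data". carry_out: Moves the arm, as the interface text tells. Its arguments: {"type":"object","properties":{"deltas":{"type":"array"}},"required":["deltas"]}

```bash
mkdir -p pics
python3 - <<'E'
from cell import ctrl
import cv2
s=ctrl.read_state(); print(s, ctrl.grip_depth)
for n in("scene","side"):
    c=ctrl.calibration(n); print(n,c["mtx"].round(1).tolist(),c["R"].round(3).tolist(),c["t"].round(0),c["distortion"])
    cv2.imwrite(f"pics/{n}0.png",ctrl.get_image(n)[:,:,::-1])
E
```

```text
{'clock': 0.0, 'qpos': array([ 1.27120645,  0.62936498,  0.03843855,  1.51836236, -0.02704292,
        0.99629755, -0.0200021 ]), 'qd': array([-0.0004478 , -0.00038543,  0.00112284,  0.00084364, -0.0031    ,
       -0.00103606,  0.0009541 ]), 'tau': array([ 7.02020734e-04, -5.63396001e+01,  1.22554097e+00, -1.93445402e+01,
        1.07598701e-02,  1.04087600e-02, -2.11143146e-06]), 'eef_pos': array([ 150.48060803, -631.69964987,  230.37860653]), 'tool_rot': array([-3.13967778e+00, -1.17962554e-05,  2.33767288e-01]), 'force': array([-0.56272558,  1.08124775, -0.872826  ]), 'torque': array([-7.21675477e-05, -1.59926274e-02,  4.03888334e-02]), 'gripper_force': 0.0, 'width': 85.50824754021566} 18.700000000000003
scene [[404.6, 0.0, 251.7], [0.0, 404.6, 195.8], [0.0, 0.0, 1.0]] [[-0.676, 0.736, 0.009], [0.586, 0.545, -0.6], [-0.447, -0.401, -0.8]] [ 365. -308. 1074.] [-0.05753894  0.          0.          0.          0.        ]
side [[449.9, 0.0, 250.6], [0.0, 449.9, 203.4], [0.0, 0.0, 1.0]] [[-0.871, -0.492, 0.018], [-0.368, 0.627, -0.686], [0.326, -0.604, -0.727]] [502. 234. 923.] [0.05330635 0.         0.         0.         0.        ]
```

View pics/scene0.png

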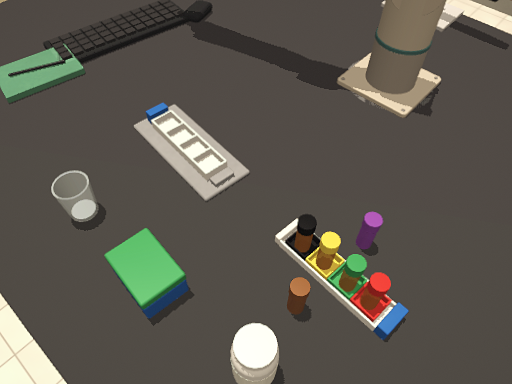

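View pics/side0.png

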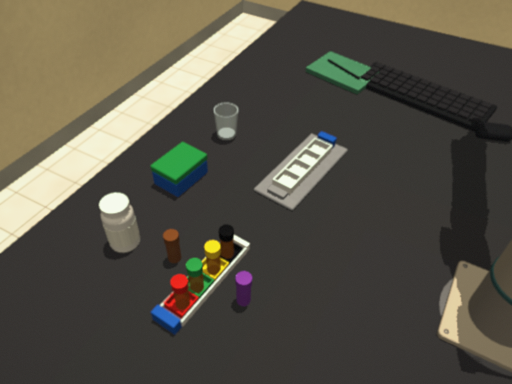

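The scene picture shows the bench rack with its blue end at (392,319). Counted from there the caps are red (378,285), green (356,265), yellow (330,243) and black (307,225). The tray's blue block is at (157,111) and its grey block at (220,175).

Possible mix-ups in the scene view:
- brown vial at (298,296) and purple vial at (370,230): look-alikes, leave alone
- green box at (145,265) and green notebook at (40,72): not vials
- blue side of that box at (165,290): not an end block

The side picture agrees: red (180,283), green (195,267), yellow (213,248), black (227,233), tray blue (327,138).

```bash
cat > h.py <<'E'
import numpy as np, cv2
def undist(c,p): return cv2.undistortPoints(np.float64(p).reshape(-1,1,2),c["mtx"],np.float64(c["distortion"])).reshape(-1,2)
def ray(c,p):
    d=np.c_[undist(c,p),np.ones(len(np.atleast_2d(p)))]@np.array(c["R"]); return -np.array(c["R"]).T@np.array(c["t"]),d
def plane(c,p,z):
    o,d=ray(c,p); return (o+d*((z-o[2])/d[:,2])[:,None])[:,:2]
def tri(c1,p1,c2,p2):
    P=[np.c_[c["R"],c["t"]] for c in(c1,c2)]
    X=cv2.triangulatePoints(P[0],P[1],undist(c1,p1).T,undist(c2,p2).T); return (X[:3]/X[3]).T
HSV={"red":[(0,150,90),(6,255,255)],"green":[(50,120,50),(75,255,255)],"yellow":[(22,150,120),(35,255,255)],
 "blue":[(100,150,70),(118,255,255)],"purple":[(135,100,40),(160,255,255)],"brown":[(7,120,50),(16,255,200)]}
def blobs(img,col,amin=25):
    m=cv2.inRange(cv2.cvtColor(img,cv2.COLOR_RGB2HSV),*map(np.array,HSV[col]))
    n,l,s,ce=cv2.connectedComponentsWithStats(m,connectivity=4)
    return [(ce[i].round(1).tolist(),s[i].tolist()) for i in range(1,n) if s[i][4]>amin]
E
python3 - <<'E'
from h import *
for n in("scene","side"):
    im=cv2.imread(f"pics/{n}0.png")[:,:,::-1].copy()
    for k in HSV: print(n,k,blobs(im,k))
a=cv2.imread("pics/scene0.png")[200:335,265:415]; b=cv2.imread("pics/side0.png")[215:335,145:265]
a=cv2.resize(a,(500,450),interpolation=cv2.INTER_CUBIC);b=cv2.resize(b,(300,300),interpolation=cv2.INTER_CUBIC)
o=np.zeros((450,800,3),np.uint8);o[:,:500]=a;o[:300,500:]=b;cv2.imwrite("pics/crop1.png",o)
E
```

```text
scene red [([374.1, 294.3], [350, 272, 41, 50, 914])]
scene green [([143.9, 262.5], [105, 228, 81, 81, 2791]), ([349.9, 273.2], [327, 254, 40, 46, 772])]
scene yellow [([326.5, 253.1], [305, 231, 39, 49, 756])]
scene blue [([156.0, 110.6], [146, 103, 22, 18, 199]), ([165.6, 299.3], [142, 280, 46, 38, 511]), ([390.7, 320.7], [374, 303, 35, 37, 532])]
scene purple [([368.6, 229.3], [356, 212, 27, 37, 615])]
scene brown [([302.4, 242.1], [294, 231, 19, 22, 270]), ([323.5, 262.6], [316, 256, 16, 14, 156]), ([297.7, 294.5], [287, 277, 24, 37, 643]), ([350.5, 286.3], [344, 280, 12, 11, 31]), ([368.8, 300.2], [360, 287, 22, 23, 265])]
side red [([179.1, 294.3], [164, 274, 34, 44, 625])]
side green [([178.5, 161.8], [151, 142, 56, 42, 1299]), ([197.7, 272.7], [186, 258, 28, 39, 394])]
side yellow [([211.9, 247.8], [204, 239, 17, 20, 238]), ([215.7, 268.5], [202, 258, 27, 22, 175])]
side blue [([327.0, 136.9], [318, 131, 19, 13, 123]), ([180.7, 180.3], [153, 161, 54, 35, 593]), ([165.6, 318.6], [151, 305, 30, 29, 441])]
side purple [([243.3, 287.0], [235, 271, 18, 35, 489])]
side brown [([172.1, 244.7], [163, 229, 18, 34, 446]), ([226.9, 249.0], [220, 240, 14, 18, 185]), ([213.0, 269.0], [208, 265, 11, 9, 68]), ([182.0, 299.8], [174, 288, 16, 22, 202])]
```

View pics/crop1.png

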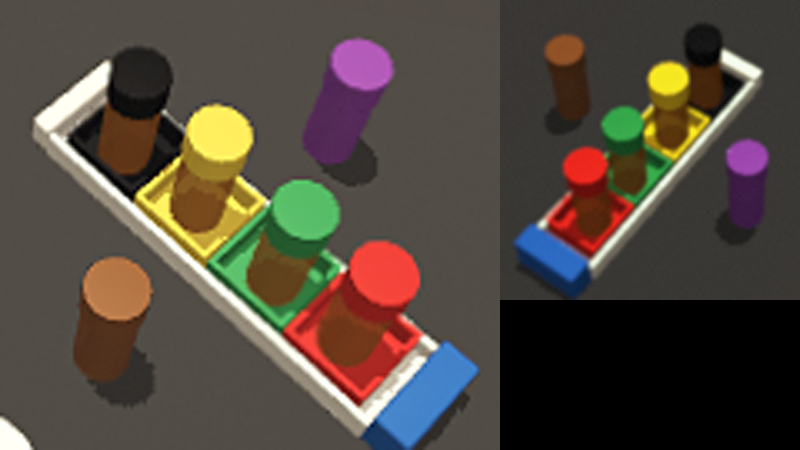

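The crop confirms the order from the blue end: red, green, yellow, black. The brown and purple capless cylinders stand outside the rack. Cap-top centres in the scene view are black (307,221.6), yellow (330.7,239.9), green (356.2,263.3) and red (380.2,282.2).

Run:
```python
from h import *
from cell import ctrl
A,B=ctrl.calibration("scene"),ctrl.calibration("side")
a=[(380.2,282.2),(356.2,263.3),(330.7,239.9),(307,221.6),(368.6,229.3),(297.7,294.5),(156,110.6)]
b=[(179.4,280.2),(194.6,263.8),(212.6,246.2),(226.6,230.2),(243.3,287),(172.1,244.7),(327,136.9)]
print(tri(A,a,B,b).round(1)); print(plane(A,a[:4],91).round(1)); print(plane(B,b[:4],91).round(1))
for c in("scene","side"):
    im=cv2.imread(f"pics/{c}0.png"); C=A if c=="scene" else B
    h=cv2.cvtColor(im,cv2.COLOR_BGR2HSV); m=cv2.inRange(h,(0,0,90),(180,70,255))
    n,l,s,ce=cv2.connectedComponentsWithStats(m)
    p=(190,150) if c=="scene" else (310,165)
    i=min((k for k in range(1,n) if s[k][4]>800),key=lambda k:np.hypot(*(ce[k]-p))); print(s[i],ce[i])
    q=plane(C,np.argwhere(l==i)[:,::-1],10); print(cv2.minAreaRect(np.float32(q)))
    vs=im.max(2)[l==i]; print(np.percentile(vs,[5,25,50,75,95]))
w=ctrl.calibration("wrist"); print(w["mtx"],np.array(w["R"]).round(3),(-np.array(w["R"]).T@w["t"]).round(1))
```

```text
[[ 568.9  297.5   91.4]
 [ 566.1  250.7   90. ]
 [ 558.9  195.2   89.9]
 [ 556.8  143.5   89.1]
 [ 468.8  224.2   48.3]
 [ 655.7  208.1   48.2]
 [ 517.3 -328.2   32.5]]
[[570.1 299.5]
 [568.1 253. ]
 [560.6 196.9]
 [558.7 145.4]]
[[568.5 294.9]
 [565.  248.8]
 [558.2 194.1]
 [555.8 143.3]]
[ 133  104  117   97 5077] [191.53338586 151.52215876]
((533.44091796875, -202.20303344726562), (296.9092712402344, 122.75642395019531), 83.11780548095703)
[134. 170. 194. 199. 255.]
[ 254  133   94   77 3263] [300.46184493 170.61844928]
((531.2028198242188, -202.96124267578125), (293.0558166503906, 121.56804656982422), 83.3394775390625)
[113. 141. 162. 183. 250.]
[[270.83262201   0.         256.94916307]
 [  0.         270.83262201 193.92537323]
 [  0.           0.           1.        ]] [[ 0.232 -0.973 -0.002]
 [-0.935 -0.223  0.277]
 [-0.27  -0.062 -0.961]] [ 218.6 -615.9  373.5]
```

Call:
{"op": "carry_out", "data": {"deltas": [0, 0, 0, 0.039, -0.0275, -0.006, -1, 0, 0, 0, 0.039, -0.0275, -0.006, -1, 0, 0, 0, 0.039, -0.0275, -0.006, -1, 0, 0, 0, 0.039, -0.0275, -0.006, -1, 0, 0, 0, 0.039, -0.0275, -0.006, -1, 0, 0, 0, 0.039, -0.0275, -0.006, -1, 0, 0, 0, 0.039, -0.0275, -0.006, -1, 0, 0, 0, 0.039, -0.0275, -0.006, -1, 0, 0, 0, 0.039, -0.0275, -0.006, -1, 0, 0, 0, 0.039, -0.0275, -0.006, -1, 0, 0, 0, 0.039, -0.0275, -0.006, -1, 0, 0, 0, 0.039, -0.0275, -0.006, -1]}}

```text
clock: 1.6
eef_pos: [530.1, -201.6, 303.2]
tool_rot: [-3.141, 0.001, 0.234]
force: [0.0, -0.8, 0.3]
width: 85.5
gripper_force: 0.0
```

Call:
{"op": "carry_out", "data": {"deltas": [0, 0, -10, 0, 0, 0, -1, 0, 0, -10, 0, 0, 0, -1, 0, 0, -10, 0, 0, 0, -1, 0, 0, -10, 0, 0, 0, -1, 0, 0, -10, 0, 0, 0, -1, 0, 0, -10, 0, 0, 0, -1, 0, 0, -10, 0, 0, 0, -1, 0, 0, 0, 0, 0, 0, -1, 0, 0, 0, 0, 0, 0, -1]}}

```text
clock: 2.72
eef_pos: [529.2, -203.0, 303.1]
tool_rot: [-3.141, -0.0, 1.452]
force: [-0.5, -0.6, 0.0]
width: 85.3
gripper_force: 0.0
```

Run:
```python
from h import *
from cell import ctrl
s=ctrl.read_state();c=ctrl.calibration("wrist");im=ctrl.get_image("wrist")
cv2.imwrite("pics/w1.png",im[:,:,::-1]); np.savez("w1.npz",**c)
print(s["clock"],s["eef_pos"],s["tool_rot"],s["qpos"])
# project expected pocket centres
for k in(-78,-26,26,78):
    X=np.array([532.3+.119*k,-202.6+.993*k,14.]); print(cv2.projectPoints(X,cv2.Rodrigues(np.array(c["R"]))[0],np.array(c["t"]),c["mtx"],np.array(c["distortion"]))[0].ravel().round(1))
print(blobs(im,"blue"))
```

```text
2.725 [ 529.24043292 -202.95715487  303.11869599] [-3.14114455e+00 -8.21397614e-05  1.45245570e+00] [ 0.53662648  0.44928747 -0.32975265  1.65227358  0.16122785  1.06731786
  0.04087404]
[259.  207.1]
[259.1 176.8]
[259.2 144.6]
[259.3 110.3]
[([408.2, 33.3], [392, 0, 66, 56, 1042]), ([258.9, 237.6], [244, 230, 30, 16, 457])]
```

View pics/w1.png

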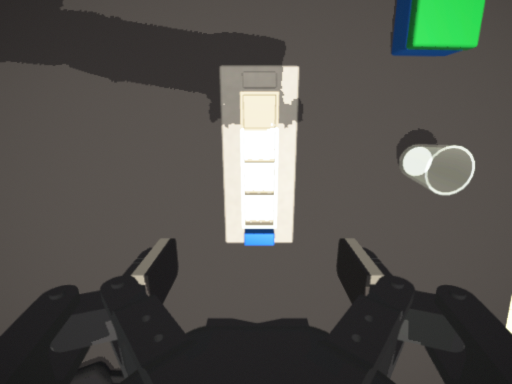

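The wrist view shows the tray squarely: rack columns 241–279, blue block (259,238), grey end (260,80). That matches the projected pockets. Next, over the bench rack.

Call:
{"op": "carry_out", "data": {"deltas": [0, 0, -2.4, 0.045, -0.0015, -0.004, -1, 0, 0, 0, 0.045, -0.0015, -0.004, -1, 0, 0, 0, 0.045, -0.0015, -0.004, -1, 0, 0, 0, 0.045, -0.0015, -0.004, -1, 0, 0, 0, 0.045, -0.0015, -0.004, -1, 0, 0, 0, 0.045, -0.0015, -0.004, -1, 0, 0, 0, 0.045, -0.0015, -0.004, -1, 0, 0, 0, 0.045, -0.0015, -0.004, -1, 0, 0, 0, 0.045, -0.0015, -0.004, -1, 0, 0, 0, 0, 0, 0, -1, 0, 0, 0, 0, 0, 0, -1]}}

```text
clock: 4.15
eef_pos: [547.5, 201.2, 339.1]
tool_rot: [-3.141, 0.001, 1.496]
force: [0.8, -0.9, -0.6]
width: 85.2
gripper_force: 0.0
```

Run:
```python
from h import *
from cell import ctrl
s=ctrl.read_state();c=ctrl.calibration("wrist");im=ctrl.get_image("wrist")
cv2.imwrite("pics/w2.png",im[:,:,::-1]); np.savez("w2.npz",**c)
print(s["clock"],s["eef_pos"],s["tool_rot"],s["qpos"])
for k in HSV: print(k,blobs(im,k))
w=np.load("w1.npz"); i1=cv2.imread("pics/w1.png")
m=(i1.min(2)>235).astype(np.uint8)
n,l,st,ce=cv2.connectedComponentsWithStats(m); i=1+st[1:,4].argmax(); print(st[i])
print("blue",plane(w,[(258.9,237.6)],40))
print("ends z32",plane(w,[(260,91),(260,228),(241,150),(279,150)],32).round(1))
r=plane(w,[(220.5,66),(299,66),(294,242.5),(225,242.5)],10);print("tray",r.round(1),r.mean(0))
```

```text
4.15 [547.5178181  201.21504331 339.05733345] [-3.14143590e+00  1.33966261e-03  1.49639684e+00] [-0.12898763  0.45614958 -0.42108158  1.54945147  0.19718789  1.17895729
 -0.66199142]
red [([266.9, 96.6], [252, 81, 31, 33, 985])]
green [([266.2, 130.4], [252, 116, 30, 30, 850]), ([409.0, 260.0], [380, 239, 57, 54, 2109])]
yellow [([265.6, 163.3], [252, 147, 28, 35, 870])]
blue [([267.9, 66.6], [248, 59, 40, 17, 626]), ([390.9, 237.2], [371, 228, 56, 31, 627])]
purple [([205.5, 152.4], [193, 140, 27, 26, 524])]
brown [([318.4, 149.2], [311, 142, 23, 23, 196]), ([265.4, 187.4], [258, 183, 17, 12, 129])]
[ 240  127   39  102 3371]
blue [[ 517.51016007 -323.63575821]]
ends z32 [[ 545.4  -99.1]
 [ 520.9 -310.4]
 [ 507.  -179.7]
 [ 564.4 -186.6]]
tray [[ 491.8  -55.5]
 [ 607.4  -69.3]
 [ 576.6 -354.5]
 [ 455.4 -340.1]] [ 532.78350071 -204.82165838]
```

View pics/w2.png

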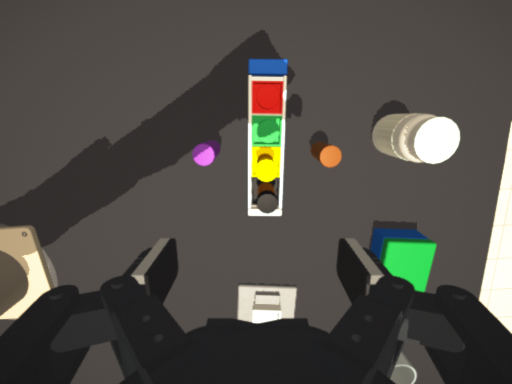

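Wrist view 2: cap tops in one column, red (267,94), green (268,130), yellow (266,170), black (267,202). Purple (204,154) and brown (330,156) are well outside the fingers' width.

Run:
```python
from h import *
w=np.load("w2.npz"); im=cv2.imread("pics/w2.png")
print(plane(w,[(267,93),(268,130),(266,170.5),(267,202.5)],91).round(1))
e=plane(w,[(248.5,76),(287,76),(282,214),(249,214)],26);print(e.round(1),e.mean(0))
cv2.imwrite("pics/w2c.png",cv2.resize(im[55:225,225:310],None,fx=3.5,fy=3.5,interpolation=cv2.INTER_CUBIC))
```

```text
[[568.1 300.2]
 [566.3 250.9]
 [559.7 193.3]
 [558.  144. ]]
[[543.5 332.2]
 [603.6 327.8]
 [584.4  99.2]
 [525.4 103.6]] [564.23143894 215.69196279]
```

View pics/w2c.png

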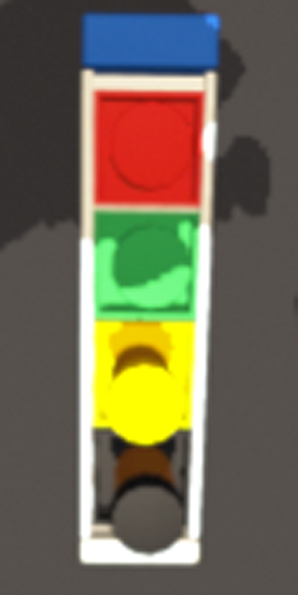

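Call:
{"op": "carry_out", "data": {"deltas": [0, 0, 0, 0.0162, 0.0024, 0.036, -1, 0, 0, 0, 0.0162, 0.0024, 0.036, -1, 0, 0, 0, 0.0162, 0.0024, 0.036, -1, 0, 0, 0, 0.0162, 0.0024, 0.036, -1, 0, 0, 0, 0.0162, 0.0024, 0.036, -1, 0, 0, 0, 0.0162, 0.0024, 0.036, -1, 0, 0, 0, 0, 0, 0, -1, 0, 0, 0, 0, 0, 0, -1]}}

```text
clock: 5.2
eef_pos: [570.0, 296.4, 124.3]
tool_rot: [3.14, 0.0, 1.495]
force: [0.2, 0.4, 1.1]
width: 85.9
gripper_force: 0.0
```

Call:
{"op": "carry_out", "data": {"deltas": [0, 0, 0, 0, 0, 0.0165, -1, 0, 0, 0, 0, 0, 0.0165, -1, 0, 0, 0, 0, 0, 0.0165, -1, 0, 0, 0, 0, 0, 0.0165, -1, 0, 0, 0, 0, 0, 0, -1, 0, 0, 0, 0, 0, 0, 1, 0, 0, 0, 0, 0, 0, 1, 0, 0, 0, 0, 0, 0, 1, 0, 0, 0, 0, 0, 0, 1, 0, 0, 0, 0, 0, 0, 1, 0, 0, 0, 0, 0, 0, 1]}}

```text
clock: 6.58
eef_pos: [569.7, 298.1, 58.1]
tool_rot: [3.14, -0.001, 1.497]
force: [0.0, -0.3, 5.8]
width: 31.8
gripper_force: 59.4
```

Run:
```python
from h import *
from cell import ctrl
o=np.hstack([cv2.resize(ctrl.get_image("side")[180:330,110:280],None,fx=2,fy=2),cv2.resize(ctrl.get_image("scene")[180:330,260:430],None,fx=2,fy=2)])
cv2.imwrite("pics/g1.png",o[:,:,::-1]); print(ctrl.read_state()["qpos"])
```

```text
[-0.34375587  0.84699957 -0.30942939  1.66223936  0.36742952  0.68852629
 -0.91436331]
```

View pics/g1.png

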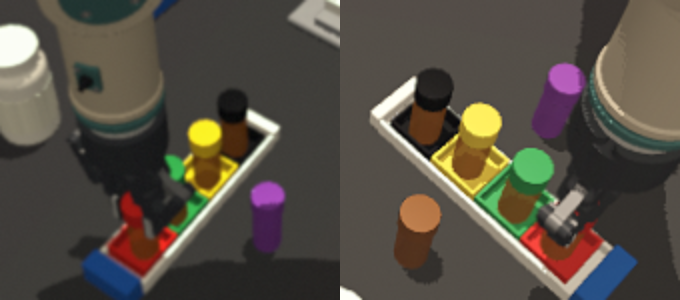

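Gripped the red cap (width 31.8 mm, 59 N); the picture shows the fingers on the red vial only.

Call:
{"op": "carry_out", "data": {"deltas": [0, 0, 0, 0, 0, -0.02, 1, 0, 0, 0, 0, 0, -0.035, 1, 0, 0, 0, 0, 0, -0.035, 1, 0, 0, 0, 0, 0, -0.035, 1, 0, 0, 0, 0, 0, -0.025, 1, 0, 0, 0, -0.02, 0, 0, 1, 0, 0, 0, -0.04, 0, 0, 1, 0, 0, 0, -0.045, 0, 0, 1, 0, 0, 0, -0.045, 0, 0, 1, 0, 0, 0, -0.045, 0, 0, 1, 0, 0, 0, -0.045, 0, 0, 1, 0, 0, 0, -0.045, 0, 0, 1]}}

```text
clock: 8.18
eef_pos: [546.1, 10.2, 206.1]
tool_rot: [-3.139, 0.001, 1.496]
force: [1.3, -0.6, -1.3]
width: 31.7
gripper_force: 59.5
```

Call:
{"op": "carry_out", "data": {"deltas": [0, 0, 0, -0.045, -0.0005, 0, 1, 0, 0, 0, -0.045, -0.0005, 0, 1, 0, 0, 0, -0.045, -0.0005, 0, 1, 0, 0, 0, -0.045, -0.0005, 0, 1, 0, 0, 0, -0.045, -0.0005, 0, 1, 0, 0, 0, -0.04, -0.0005, 0, 1, 0, 0, 0, -0.02, -0.0005, 0, 1, 0, 0, 2.6, -0.011, 0, 0, 1, 0, 0, 0, 0, 0, 0, 1, 0, 0, 0, 0, 0, 0, 1]}}

```text
clock: 9.43
eef_pos: [523.5, -279.4, 207.4]
tool_rot: [3.142, -0.001, 1.455]
force: [0.6, -0.6, -1.4]
width: 31.5
gripper_force: 59.5
```

Call:
{"op": "carry_out", "data": {"deltas": [0, 0, 0, 0, 0, 0.02, 1, 0, 0, 0, 0, 0, 0.03, 1, 0, 0, 0, 0, 0, 0.03, 1, 0, 0, 0, 0, 0, 0.025, 1, 0, 0, 0, 0, 0, 0.02, 1, 0, 0, 0, 0, 0, 0.005, 1, 0, 0, 0, 0, 0, 0, 1, 0, 0, 0, 0, 0, 0, 1]}}

```text
clock: 10.42
eef_pos: [523.7, -281.3, 78.3]
tool_rot: [3.14, 0.0, 1.452]
force: [-0.3, 0.5, -1.9]
width: 31.7
gripper_force: 59.5
```

Run:
```python
from h import *
from cell import ctrl
o=np.hstack([cv2.resize(ctrl.get_image("side")[100:220,240:380],None,fx=2.8,fy=2.8),cv2.resize(ctrl.get_image("scene")[80:200,120:260],None,fx=2.8,fy=2.8)])
cv2.imwrite("pics/p1.png",o[:,:,::-1])
```

```text
(no output)
```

View pics/p1.png

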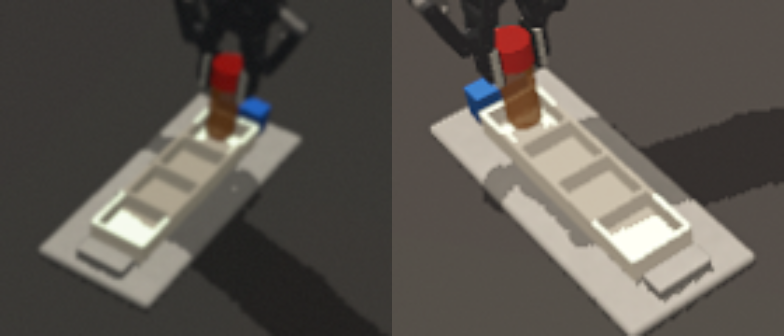

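The red vial hangs upright inside the blue-end pocket, clear of the walls. Lower and check the contact.

Call:
{"op": "carry_out", "data": {"deltas": [0, 0, 0, 0, 0, 0.006, 1, 0, 0, 0, 0, 0, 0.004, 1, 0, 0, 0, 0, 0, 0.003, 1, 0, 0, 0, 0, 0, 0.001, 1, 0, 0, 0, 0, 0, 0.0005, 1, 0, 0, 0, 0, 0, 0, 1, 0, 0, 0, 0, 0, 0, 1]}}

```text
clock: 11.4
eef_pos: [522.7, -281.3, 63.1]
tool_rot: [-3.141, 0.0, 1.452]
force: [-2.0, 1.0, 5.1]
width: 31.7
gripper_force: 59.9
```

Contact at about 7 N on the floor. Releasing.

Call:
{"op": "carry_out", "data": {"deltas": [0, 0, 0, 0, 0, 0, 0.2, 0, 0, 0, 0, 0, 0, -0.4, 0, 0, 0, 0, 0, 0, -1, 0, 0, 0, 0, 0, 0, -1, 0, 0, 0, 0, 0, 0, -1, 0, 0, 0, 0, 0, -0.02, -1, 0, 0, 0, 0, 0, -0.04, -1, 0, 0, 0, 0, 0, -0.045, -1, 0, 0, 0, 0, 0, -0.04, -1]}}

```text
clock: 12.52
eef_pos: [523.0, -281.4, 209.5]
tool_rot: [3.141, 0.0, 1.452]
force: [0.0, -0.7, -0.2]
width: 85.2
gripper_force: 0.0
```

Call:
{"op": "carry_out", "data": {"deltas": [0, 0, 0, 0.03, -0.0018, 0, -1, 0, 0, 0, 0.0515, -0.0018, 0, -1, 0, 0, 0, 0.0515, -0.0018, 0, -1, 0, 0, 0, 0.0515, -0.0018, 0, -1, 0, 0, 0, 0.0515, -0.0018, 0, -1, 0, 0, 0, 0.0515, -0.0018, 0, -1, 0, 0, 0, 0.0515, -0.0018, 0, -1, 0, 0, 0, 0.0515, -0.0018, 0, -1, 0, 0, 0, 0.0515, -0.0018, 0, -1, 0, 0, 0, 0.0515, -0.0018, 0, -1, 0, 0, -2.6, 0.0405, -0.0018, 0, -1, 0, 0, 0, 0, 0, 0, -1]}}

```text
clock: 14.02
eef_pos: [565.4, 256.3, 207.9]
tool_rot: [-3.141, -0.003, 1.504]
force: [-0.8, -0.1, -0.3]
width: 85.4
gripper_force: 0.0
```

Run:
```python
from h import *
from cell import ctrl
o=np.hstack([cv2.resize(ctrl.get_image("side")[100:220,240:380],None,fx=2.8,fy=2.8),cv2.resize(ctrl.get_image("scene")[80:200,120:260],None,fx=2.8,fy=2.8)])
cv2.imwrite("pics/p2.png",o[:,:,::-1]); s=ctrl.read_state(); print(s["eef_pos"],s["tool_rot"],s["width"])
```

```text
[566.33887066 250.78830505 207.51162933] [-3.14122764e+00  1.11211172e-03  1.49775390e+00] 85.06307138191062
```

View pics/p2.png

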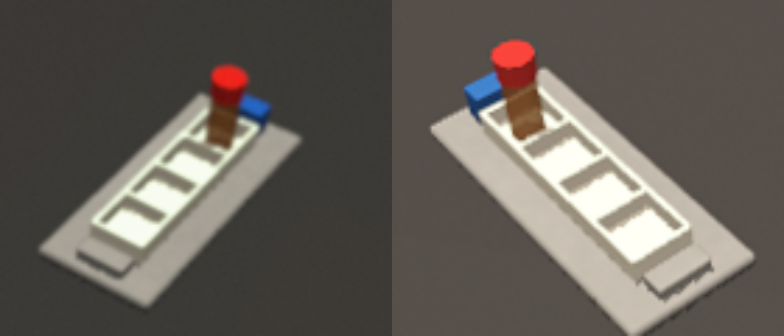

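Red stands upright in the first pocket. Now green.

Call:
{"op": "carry_out", "data": {"deltas": [0, 0, 0, 0, 0, 0.03, -1, 0, 0, 0, 0, 0, 0.035, -1, 0, 0, 0, 0, 0, 0.035, -1, 0, 0, 0, 0, 0, 0.03, -1, 0, 0, 0, 0, 0, 0.0195, -1, 0, 0, 0, 0, 0, 0, -1, 0, 0, 0, 0, 0, 0, 1, 0, 0, 0, 0, 0, 0, 1, 0, 0, 0, 0, 0, 0, 1, 0, 0, 0, 0, 0, 0, 1, 0, 0, 0, 0, 0, 0, 1, 0, 0, 0, 0, 0, 0, 1]}}

```text
clock: 15.62
eef_pos: [567.1, 251.5, 59.5]
tool_rot: [3.14, -0.001, 1.497]
force: [-1.1, -0.3, 6.2]
width: 31.5
gripper_force: 59.1
```

Call:
{"op": "carry_out", "data": {"deltas": [0, 0, 0, 0, 0, -0.02, 1, 0, 0, 0, 0, 0, -0.035, 1, 0, 0, 0, 0, 0, -0.035, 1, 0, 0, 0, 0, 0, -0.035, 1, 0, 0, 0, 0, 0, -0.025, 1, 0, 0, 0, -0.02, 0, 0, 1, 0, 0, 0, -0.04, 0, 0, 1, 0, 0, 0, -0.045, 0, 0, 1, 0, 0, 0, -0.045, 0, 0, 1, 0, 0, 0, -0.045, 0, 0, 1, 0, 0, 0, -0.045, 0, 0, 1, 0, 0, 0, -0.045, 0, 0, 1]}}

```text
clock: 17.12
eef_pos: [543.7, -36.3, 207.2]
tool_rot: [-3.139, 0.001, 1.496]
force: [1.2, 0.1, -1.0]
width: 31.9
gripper_force: 59.5
```

Call:
{"op": "carry_out", "data": {"deltas": [0, 0, 0, -0.045, -0.0005, 0, 1, 0, 0, 0, -0.045, -0.0005, 0, 1, 0, 0, 0, -0.045, -0.0005, 0, 1, 0, 0, 0, -0.04, -0.0005, 0, 1, 0, 0, 2.6, -0.022, 0, 0, 1, 0, 0, 0, 0, 0, 0, 1, 0, 0, 0, 0, 0, 0, 1]}}

```text
clock: 18.0
eef_pos: [529.4, -227.1, 208.2]
tool_rot: [-3.141, -0.002, 1.454]
force: [-0.0, 0.5, -1.1]
width: 31.3
gripper_force: 59.5
```

Call:
{"op": "carry_out", "data": {"deltas": [0, 0, 0, 0, 0, 0.02, 1, 0, 0, 0, 0, 0, 0.03, 1, 0, 0, 0, 0, 0, 0.03, 1, 0, 0, 0, 0, 0, 0.025, 1, 0, 0, 0, 0, 0, 0.02, 1, 0, 0, 0, 0, 0, 0.008, 1, 0, 0, 0, 0, 0, 0.006, 1, 0, 0, 0, 0, 0, 0.0035, 1, 0, 0, 0, 0, 0, 0.0015, 1, 0, 0, 0, 0, 0, 0.0005, 1, 0, 0, 0, 0, 0, 0, 1, 0, 0, 0, 0, 0, 0, 1]}}

```text
clock: 19.5
eef_pos: [529.5, -229.5, 64.5]
tool_rot: [3.141, 0.0, 1.452]
force: [0.3, 0.6, 6.3]
width: 31.7
gripper_force: 59.7
```

Call:
{"op": "carry_out", "data": {"deltas": [0, 0, 0, 0, 0, 0, 0.2, 0, 0, 0, 0, 0, 0, -0.4, 0, 0, 0, 0, 0, 0, -1, 0, 0, 0, 0, 0, 0, -1, 0, 0, 0, 0, 0, 0, -1, 0, 0, 0, 0, 0, -0.02, -1, 0, 0, 0, 0, 0, -0.04, -1, 0, 0, 0, 0, 0, -0.045, -1, 0, 0, 0, 0, 0, -0.04, -1]}}

```text
clock: 20.62
eef_pos: [529.3, -229.3, 210.4]
tool_rot: [3.141, 0.0, 1.452]
force: [0.3, -0.3, 0.6]
width: 85.3
gripper_force: 0.0
```

Call:
{"op": "carry_out", "data": {"deltas": [0, 0, 0, 0.03, -0.0023, 0, -1, 0, 0, 0, 0.0515, -0.0023, 0, -1, 0, 0, 0, 0.0515, -0.0023, 0, -1, 0, 0, 0, 0.0515, -0.0023, 0, -1, 0, 0, 0, 0.0515, -0.0023, 0, -1, 0, 0, 0, 0.0515, -0.0023, 0, -1, 0, 0, 0, 0.0515, -0.0023, 0, -1, 0, 0, 0, 0.0515, -0.0023, 0, -1, 0, 0, -2.6, 0.0335, -0.002, 0, -1, 0, 0, 0, 0, 0, 0, -1, 0, 0, 0, 0, 0, 0, -1]}}

```text
clock: 22.0
eef_pos: [559.1, 192.9, 208.6]
tool_rot: [-3.141, 0.001, 1.496]
force: [0.6, -0.4, 0.3]
width: 85.2
gripper_force: 0.0
```

Run:
```python
from h import *
from cell import ctrl
S=ctrl.get_image("side");C=ctrl.get_image("scene")
f=lambda a:cv2.resize(a,(392,292))
o=np.vstack([np.hstack([f(S[100:220,240:400]),f(C[80:200,110:270])]),np.hstack([f(S[215:335,130:290]),f(C[200:320,260:420])])])
cv2.imwrite("pics/p3.png",o[:,:,::-1]); s=ctrl.read_state(); print(s["eef_pos"],s["tool_rot"],s["width"])
```

```text
[559.39702188 192.09519362 208.68360777] [-3.14148002e+00  1.40517488e-03  1.49495369e+00] 85.4611696279352
```

View pics/p3.png

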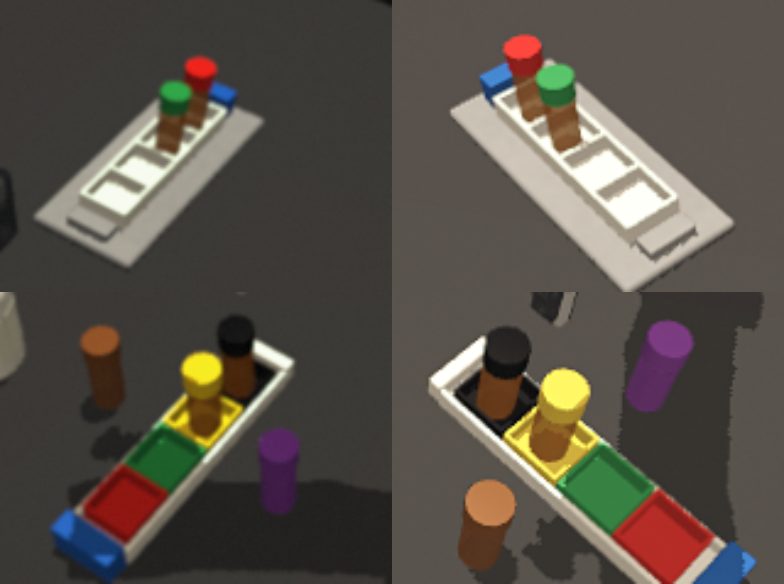

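Red and green stand upright in pockets 1 and 2, and yellow and black are untouched. Now yellow.

Call:
{"op": "carry_out", "data": {"deltas": [0, 0, 0, 0.0015, 0, 0.03, -1, 0, 0, 0, 0, 0, 0.035, -1, 0, 0, 0, 0, 0, 0.035, -1, 0, 0, 0, 0, 0, 0.03, -1, 0, 0, 0, 0, 0, 0.0205, -1, 0, 0, 0, 0, 0, 0, -1, 0, 0, 0, 0, 0, 0, 1, 0, 0, 0, 0, 0, 0, 1, 0, 0, 0, 0, 0, 0, 1, 0, 0, 0, 0, 0, 0, 1, 0, 0, 0, 0, 0, 0, 1, 0, 0, 0, 0, 0, 0, 1]}}

```text
clock: 23.6
eef_pos: [560.0, 195.7, 59.4]
tool_rot: [3.14, -0.0, 1.497]
force: [-1.1, -0.8, 6.7]
width: 31.4
gripper_force: 59.1
```

Call:
{"op": "carry_out", "data": {"deltas": [0, 0, 0, 0, 0, -0.02, 1, 0, 0, 0, 0, 0, -0.035, 1, 0, 0, 0, 0, 0, -0.035, 1, 0, 0, 0, 0, 0, -0.035, 1, 0, 0, 0, 0, 0, -0.025, 1, 0, 0, 0, -0.02, 0, 0, 1, 0, 0, 0, -0.04, 0, 0, 1, 0, 0, 0, -0.045, 0, 0, 1, 0, 0, 0, -0.045, 0, 0, 1, 0, 0, 0, -0.045, 0, 0, 1, 0, 0, 0, -0.045, 0, 0, 1, 0, 0, 0, -0.045, 0, 0, 1]}}

```text
clock: 25.1
eef_pos: [536.4, -91.7, 206.8]
tool_rot: [-3.139, 0.001, 1.496]
force: [-0.5, 0.5, -0.8]
width: 31.5
gripper_force: 59.5
```

Call:
{"op": "carry_out", "data": {"deltas": [0, 0, 0, -0.045, 0.0012, 0, 1, 0, 0, 0, -0.03, 0.0012, 0, 1, 0, 0, 2.6, -0.013, 0.0011, 0, 1, 0, 0, 0, 0, 0, 0, 1, 0, 0, 0, 0, 0, 0, 1, 0, 0, 0, 0, 0, 0, 1]}}

```text
clock: 25.85
eef_pos: [535.7, -175.0, 208.4]
tool_rot: [3.142, -0.001, 1.455]
force: [0.5, 0.2, -0.6]
width: 31.1
gripper_force: 59.5
```

Call:
{"op": "carry_out", "data": {"deltas": [0, 0, 0, -0.001, 0, 0.02, 1, 0, 0, 0, 0, 0, 0.03, 1, 0, 0, 0, 0, 0, 0.03, 1, 0, 0, 0, 0, 0, 0.025, 1, 0, 0, 0, 0, 0, 0.02, 1, 0, 0, 0, 0, 0, 0.008, 1, 0, 0, 0, 0, 0, 0.006, 1, 0, 0, 0, 0, 0, 0.0035, 1, 0, 0, 0, 0, 0, 0.0015, 1, 0, 0, 0, 0, 0, 0.0005, 1, 0, 0, 0, 0, 0, 0, 1, 0, 0, 0, 0, 0, 0, 1]}}

```text
clock: 27.35
eef_pos: [535.7, -177.8, 64.4]
tool_rot: [3.141, 0.0, 1.452]
force: [-0.6, 0.8, 5.2]
width: 31.2
gripper_force: 59.9
```

Call:
{"op": "carry_out", "data": {"deltas": [0, 0, 0, 0, 0, 0, 0.2, 0, 0, 0, 0, 0, 0, -0.4, 0, 0, 0, 0, 0, 0, -1, 0, 0, 0, 0, 0, 0, -1, 0, 0, 0, 0, 0, 0, -1, 0, 0, 0, 0, 0, -0.02, -1, 0, 0, 0, 0, 0, -0.04, -1, 0, 0, 0, 0, 0, -0.045, -1, 0, 0, 0, 0, 0, -0.04, -1]}}

```text
clock: 28.48
eef_pos: [535.4, -177.7, 210.4]
tool_rot: [3.141, -0.0, 1.452]
force: [0.7, -0.6, 0.8]
width: 85.7
gripper_force: 0.0
```

Call:
{"op": "carry_out", "data": {"deltas": [0, 0, 0, 0.03, -0.0024, 0, -1, 0, 0, 0, 0.0515, -0.0024, 0, -1, 0, 0, 0, 0.0515, -0.0024, 0, -1, 0, 0, 0, 0.0515, -0.0024, 0, -1, 0, 0, 0, 0.0515, -0.0024, 0, -1, 0, 0, 0, 0.0515, -0.0024, 0, -1, 0, 0, -2.6, 0.0345, -0.0022, 0, -1, 0, 0, 0, 0, 0, 0, -1, 0, 0, 0, 0, 0, 0, -1, 0, 0, 0, 0, 0, 0, -1]}}

```text
clock: 29.72
eef_pos: [557.1, 142.1, 208.7]
tool_rot: [-3.141, 0.001, 1.495]
force: [0.5, 0.5, -0.1]
width: 85.6
gripper_force: 0.0
```

Call:
{"op": "carry_out", "data": {"deltas": [0, 0, 0, 0.001, 0, 0.03, -1, 0, 0, 0, 0, 0, 0.035, -1, 0, 0, 0, 0, 0, 0.035, -1, 0, 0, 0, 0, 0, 0.03, -1, 0, 0, 0, 0, 0, 0.0205, -1, 0, 0, 0, 0, 0, 0, -1, 0, 0, 0, 0, 0, 0, 1, 0, 0, 0, 0, 0, 0, 1, 0, 0, 0, 0, 0, 0, 1, 0, 0, 0, 0, 0, 0, 1, 0, 0, 0, 0, 0, 0, 1, 0, 0, 0, 0, 0, 0, 1]}}

```text
clock: 31.22
eef_pos: [557.8, 145.1, 59.3]
tool_rot: [3.14, -0.0, 1.497]
force: [0.7, -0.2, 6.3]
width: 31.9
gripper_force: 59.0
```

Call:
{"op": "carry_out", "data": {"deltas": [0, 0, 0, 0, 0, -0.02, 1, 0, 0, 0, 0, 0, -0.035, 1, 0, 0, 0, 0, 0, -0.035, 1, 0, 0, 0, 0, 0, -0.035, 1, 0, 0, 0, 0, 0, -0.025, 1, 0, 0, 0, -0.02, 0.0006, 0, 1, 0, 0, 0, -0.04, 0.0006, 0, 1, 0, 0, 0, -0.045, 0.0006, 0, 1, 0, 0, 0, -0.045, 0.0006, 0, 1, 0, 0, 0, -0.045, 0.0006, 0, 1, 0, 0, 0, -0.045, 0.0006, 0, 1, 0, 0, 0, -0.03, 0.0006, 0, 1]}}

```text
clock: 32.72
eef_pos: [539.3, -128.8, 206.7]
tool_rot: [-3.138, 0.001, 1.494]
force: [0.2, 0.1, -0.2]
width: 31.6
gripper_force: 59.5
```

Call:
{"op": "carry_out", "data": {"deltas": [0, 0, 2.6, -0.001, 0, 0, 1, 0, 0, 0, 0, 0, 0, 1, 0, 0, 0, 0, 0, 0, 1, 0, 0, 0, 0, 0, 0, 1]}}

```text
clock: 33.22
eef_pos: [541.5, -124.4, 208.3]
tool_rot: [-3.142, -0.0, 1.454]
force: [0.4, 0.6, -0.7]
width: 31.5
gripper_force: 59.5
```

Call:
{"op": "carry_out", "data": {"deltas": [0, 0, 0, 0, 0, 0.02, 1, 0, 0, 0, 0, 0, 0.03, 1, 0, 0, 0, 0, 0, 0.03, 1, 0, 0, 0, 0, 0, 0.025, 1, 0, 0, 0, 0, 0, 0.02, 1, 0, 0, 0, 0, 0, 0.008, 1, 0, 0, 0, 0, 0, 0.006, 1, 0, 0, 0, 0, 0, 0.0035, 1, 0, 0, 0, 0, 0, 0.0015, 1, 0, 0, 0, 0, 0, 0.0005, 1, 0, 0, 0, 0, 0, 0, 1, 0, 0, 0, 0, 0, 0, 1]}}

```text
clock: 34.72
eef_pos: [541.7, -125.7, 64.4]
tool_rot: [3.141, 0.0, 1.452]
force: [-0.4, 0.5, 6.0]
width: 31.5
gripper_force: 59.8
```

Release, rise and move aside (towards +y) for a final look.

Call:
{"op": "carry_out", "data": {"deltas": [0, 0, 0, 0, 0, 0, 0.2, 0, 0, 0, 0, 0, 0, -0.4, 0, 0, 0, 0, 0, 0, -1, 0, 0, 0, 0, 0, 0, -1, 0, 0, 0, 0, 0, 0, -1, 0, 0, 0, 0, 0, -0.02, -1, 0, 0, 0, 0, 0, -0.04, -1, 0, 0, 0, 0, 0, -0.045, -1, 0, 0, 0, 0, 0, -0.04, -1, 0, 0, 0, 0.04, 0, -0.02, -1, 0, 0, 0, 0.05, 0, -0.02, -1, 0, 0, 0, 0.05, 0, -0.02, -1]}}

```text
clock: 36.22
eef_pos: [558.0, 14.6, 269.7]
tool_rot: [3.141, 0.0, 1.451]
force: [-0.4, 0.5, 0.4]
width: 85.7
gripper_force: 0.0
```

Call:
{"op": "carry_out", "data": {"deltas": [0, 0, 0, 0.05, 0, 0, -1, 0, 0, 0, 0.05, 0, 0, -1, 0, 0, 0, 0.04, 0, 0, -1, 0, 0, 0, 0, 0, 0, -1, 0, 0, 0, 0, 0, 0, -1, 0, 0, 0, 0, 0, 0, -1]}}

```text
clock: 36.98
eef_pos: [574.7, 150.5, 268.7]
tool_rot: [-3.142, 0.001, 1.45]
force: [-0.4, 0.1, -0.2]
width: 85.3
gripper_force: 0.0
```

Run:
```python
from h import *
from cell import ctrl
S=ctrl.get_image("side");C=ctrl.get_image("scene")
f=lambda a:cv2.resize(a,(392,292))
o=np.vstack([np.hstack([f(S[100:220,240:400]),f(C[80:200,110:270])]),np.hstack([f(S[195:315,130:290]),f(C[200:320,260:420])])])
cv2.imwrite("pics/p4.png",o[:,:,::-1]); s=ctrl.read_state(); print(s["clock"],s["eef_pos"],s["width"])
```

```text
37.075 [574.7629304  150.9035164  268.82597228] 85.71141394204506
```

View pics/p4.png

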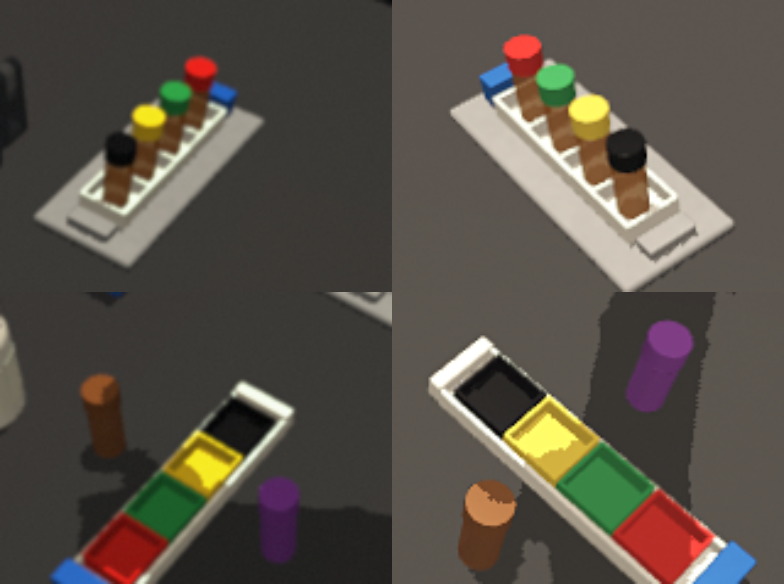

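All four stand upright in order from the blue block: red, green, yellow, black. The bench holders are empty and the look-alikes have not moved.

```bash
python3 -c "
from cell import ctrl
print(ctrl.finish_job())"
```

```text
the job is handed in; nothing more can be done
None
```

The job is handed in at about 37 s: the four vials stand upright and released in the sampler rack, red, green, yellow, black from the blue block, as seen in the last pictures; the brown and purple look-alikes were left alone.

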